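Find the high spot of a tube rotator's off-centre disc

ROBOT

A 6-joint arm with a two-finger parallel gripper is mounted at the origin on the work surface. World frame = base frame: x ahead of the robot, y to its left, z up, the work surface at z = 0. Lengths are in m, angles in rad, forces in N, time in s.
With the tool pointing down it reaches from about 0.225 to 0.875 m from the base axis. Payload 3.4 kg.
Tool frame: the origin (TCP) lies at the very end of the fingers, on their centre line; the grasp point (between the pads) lies 19 mm behind it; y points along the fingers, z is the direction in which the jaws open and shut, and the axes are right-handed (so a half turn about y gives the same grasp; the last joint's range is limited). The gripper opens to 85 mm and grips with 20 to 120 N. Pads are 22 mm wide; open, the fingers measure 114 mm over their backs; the gripper's body (76 mm by 85 mm) begins 54 mm behind the grasp point. The pads swing forward as they close: fully open they stand 13 mm farther back than shut.
Start: joints at [-1.272, 0.276, 1.505, -0, 1.361, -0.121], TCP at [0.234, -0.525, 0.231] pointing down, gripper open.
Joint ranges: [-2.89, 2.89], [-0.75, 2.08], [0.22, 2.7], [-1.18, 4.32], [0.11, 2.71], [-2.7, 2.7]. Speed limits (rad/s): [2.57, 2.57, 3.14, 3.14, 3.14, 3.14].

INTERFACE

Orientations are given as [roll, pitch, yaw] about the fixed x, y, z axes, in that order (R = Rz(yaw) Ry(pitch) Rx(roll)).
In Python, from cell import bot, optics, ticket gives the robot as it stands. The module is installed in compiled form; this text tells all that it offers.
- The arm moves only by the shell command python3 -m handwheel 'ROWS' [FORCE]. ROWS is JSON, a list of rows, each an object with "grip": the gripper's target within -1 to 1 (shut at 1, half-way at 0, fully open at -1); "translation": the shift along the tool's x, y, z in mm, a list of three; "twist": the turn, a rotation vector about the tool's x, y, z in rad, a list of three. A call has 1 to 20 rows; each row is the pose to reach, as a shift and turn from the pose measured when the call began, along the tool's axes at that moment; what a row does not reach only later rows make up. A row lasts 1/8 s, in which the tool goes at most 62.5 mm and 10.7 degrees, less where a joint would pass 70% of its speed; a pose out of reach is approached as far as the arm can. A call with a gripper value outside its range is refused whole. The fingers move at their own pace and stop on an object; FORCE is the grip in N (left out, the last holds). Time passes only in rows, so rows that repeat a pose let the fingers close. It gives the time, the measured TCP pose, the force and the opening at its end, in the units of the state.
- bot.get_obs(): the state, without advancing time (a new reading comes with each control period).
- optics.read_camera(name): name is "scene" or "top" or "wrist"; returns a dict with "color" (420x560x3 uint8, red, green, blue), "z_map" (420x560 float32, m along the optical axis (not along the pixel's ray), 0 where there is no reading), "fx", "fy", "cx", "cy" (pixels), "distortion" ([k1, k2, p1, p2, k3] as OpenCV has them; the pictures are not rectified), "extrinsics" (4x4, takes a point from camera to world coordinates). Camera axes: x right, y up, looking along -z (the intrinsics and any distortion apply to the point x, -y, -z); pixel columns grow to the right and rows downward; lengths in m; the calibration is good to about 2 mm. A picture is of the moment at which its call begins.
- ticket.sign_off(): hands the job in, once; it reports no verdict.
The state is a dict: "time": time; "joints": joint angles; "qd": joint speeds; "tau": joint torques, N m; "eef_pos": TCP position; "ee_rot": TCP orientation; "force": force on the tool from outside, world axes, zero at the start; "ft_torque": the same for the moment, N m; "width": opening from 0.0 (shut) to 1.0 (fully open).
Only numpy, scipy, OpenCV 4.12 (cv2) and the standard library are available. Lean on these libraries where they do the work, as an engineer would, in place of code of your own. Each camera call takes 0.05 s, during which the arm holds its last target. There are 200 camera calls.

TASK

The disc of the tube rotator has slipped off-centre on its hub and must be trued. Bring the dial indicator on its stand up to the disc until its plunger presses on the smooth rim and is pushed in a few millimetres; then turn the disc against it to find the high spot, and leave the disc there, the high spot against the plunger and the pointer at its highest reading. Leave the stand upright on the bench, never run the plunger to the end of its travel, and do not disturb the other things on the bench.

Things in the scene. Friction and masses are not known exactly. Their poses are not given: they have to be found in the camera images.
- rotator: tube rotator, fixed to the bench: white case 190 x 130 x 59 mm (x, y, z), its middle 15 mm along +x, with a yoke on top that carries the tilted head and disc. Origin on the bench under the spindle point (head). x points away from its front (the control panel, roughly towards the robot), y to its left, z up
- head: tilted motor head, fixed on the rotator. Its ORIGIN is the spindle point: on the spindle axis at mid-thickness of the disc, 150 mm above the bench. Its z axis is the spindle axis, pointing outwards and up, leaning 30 degrees from vertical towards the rotator's front; its y axis is level, as the rotator's y. The white disc is 180 mm across, 16 mm thick, with a smooth rim; it is about 4 mm off-centre
- knob (a point): point on the spindle axis, 40 mm out from the spindle point, inside the black round hand knob fixed to the disc (42 mm across, from 13 to 58 mm out; axes as head). Turning it turns the disc, either way, endlessly, against light friction (0.1 N m); it stays where left. Eight clips 12 mm high stand on the disc 60 to 83 mm off the axis. Where the high spot lies is not known beforehand
- stand: loose weighted indicator stand, 0.6 to 1 kg: base 80 x 110 x 30 mm (own x, y, z; y from -65 to +45 mm), origin on the bench under its square steel column. The column's clamp (36 x 36 mm, 131 to 161 mm up) carries the dial indicator 75 mm out on the -y side, face up: case 64 mm across, top 166 mm up. The plunger is level, 150 mm up, in line with the column, and points to -y
- column_top (a point): centre of the top of the stand's column, 225 mm above the bench; the column is 20 x 20 mm, sides along the stand's x and y, free for 64 mm below its top. The stand starts on the rotator's left (+y), plunger roughly towards the spindle, 20 to 70 mm short of the rim
- tip (a point): outermost point of the plunger's red ball tip (ball 8 mm); with the plunger out it lies at (0, -157, 150) mm in the stand's frame
- plunger (a joint): how far the sprung plunger is pushed in (m): 0 fully out, 0.020 is the end of its travel; it needs 0.6 N to start and 1.6 N at the end
- needle (a joint): the red pointer of the dial (rad), geared to the plunger: clockwise from above, one turn (2 pi) for 10 mm, grows as the plunger goes in; 0 (plunger out) points along the stand's +y
- bottle_big: blue-capped glass media bottle, 86 mm across, 176 mm tall; origin under its centre. A bystander
- bottle_small: blue-capped glass media bottle, 70 mm across, 138 mm tall; origin under its centre. A bystander
- tube_rack: blue rack of capped sample tubes, 80 x 200 mm (own x, y), 97 mm tall; origin under its centre. A bystander
- tip_box: blue box of pipette tips with a clear lid, 87 x 124 mm, 67 mm tall; origin under its centre. A bystander
- pipette: white hand pipette lying along its own x, 280 mm long, 32 mm high; origin under it, near its middle. A bystander
- screwdriver: orange-handled screwdriver lying along its own x, 180 mm long; origin under its middle. A bystander
- beaker: empty glass beaker, 72 mm across, 90 mm tall; origin under its centre. A bystander

How it is judged:
On the way:
1. the plunger bears on the disc's rim, pushed in at least 1.5 mm (value of joint plunger above 0.0015 m and distance between tip and head between 0.085 and 0.0955 m and contact force between stand and rotator above 0.2 N), for 0.2 s.
At the end, for the whole second after the job is handed in: The plunger's tip bears on the rim's high spot: it lies more than 93.6 mm from the spindle point (94 mm at the very top of the high spot, that is within about 25 degrees of turn), pushed in between 1.5 and 19.5 mm; the stand stands upright on the bench, at rest and let go (distance between tip and head between 0.0936 and 0.0955 m and value of joint plunger between 0.0015 and 0.0195 m and contact force between stand and rotator above 0.2 N and angle between stand's own z axis and vertical below 0.05 rad and height (world z) of stand below 0.004 m and linear speed of stand below 0.02 m/s); the robot touches nothing.
It fails at once if the plunger is run to the end of its travel (value of joint plunger above 0.0196 m).
It fails at once if the stand is tipped by more than 15 degrees (angle between stand's own z axis and vertical above 0.26 rad).
It fails at once if a bystander is moved by more than 25 mm (distance of any of bottle_big, bottle_small, tube_rack, tip_box, pipette, screwdriver, beaker from where it was at the start of the episode above 0.025 m).
It fails at once if an upright bystander is tipped (angle between any of bottle_big, bottle_small, tube_rack, tip_box, pipette, screwdriver, beaker's own z axis and vertical above 0.3 rad).
It also fails if it takes over 72 s, if anything falls off the work surface, if the arm or the gripper's body presses on something with over 40 N, if the wrist force passes 120 N, or if a joint passes its speed limit or range.

## Working session

There is one attempt and no reset: what is moved stays moved. The work goes in short steps, Python scripts to look and compute and a shell command to move; the robot and the scene stay as the last step left them, time stands still between calls to the robot, and variables do not carry over. Pictures are saved under pics/ and viewed, about 8 in all and at most 12, crops included, and the job is handed in when it is done.

```bash
mkdir -p pics; cat > h.py <<'E'
import numpy as np, cv2
from scipy.spatial.transform import Rotation as R
from cell import bot, optics, ticket
def cam(n):
    return optics.read_camera(n)
def K(c): return np.array([[c['fx'],0,c['cx']],[0,c['fy'],c['cy']],[0,0,1.]])
def save(c,name,crop=None,s=1):
    im=c['color'][:,:,::-1]
    if crop: a,b,d,e=crop; im=im[b:e,a:d]
    cv2.imwrite('pics/'+name,cv2.resize(im,None,fx=s,fy=s,interpolation=cv2.INTER_CUBIC))
def rays(c,uv):
    p=cv2.undistortPoints(np.array(uv,float).reshape(-1,1,2),K(c),np.array(c['distortion'],float)).reshape(-1,2)
    return np.c_[p[:,0],-p[:,1],-np.ones(len(p))]
def pts(c,uv):  # with depth
    uv=np.array(uv); r=rays(c,uv); z=c['z_map'][uv[:,1].astype(int),uv[:,0].astype(int)]
    T=c['extrinsics']; return (r*z[:,None])@T[:3,:3].T+T[:3,3]
def onz(c,uv,h):
    T=c['extrinsics']; d=rays(c,uv)@T[:3,:3].T; o=T[:3,3]
    return o+d*((h-o[2])/d[:,2])[:,None]
def proj(c,P):
    T=c['extrinsics']; q=(np.atleast_2d(P)-T[:3,3])@T[:3,:3]; q=q*[1,-1,-1]
    return cv2.projectPoints(q,np.zeros(3),np.zeros(3),K(c),np.array(c['distortion'],float))[0].reshape(-1,2)
def tool():
    o=bot.get_obs(); return np.array(o['eef_pos']),R.from_euler('xyz',o['ee_rot']).as_matrix(),o
def go(P,y=None,z=None):
    "rows needed to reach world P with tool y dir y, z dir z"
    p,M,o=tool(); t=M.T@(np.array(P)-p)*1000
    w=np.zeros(3)
    if y is not None:
        y=np.array(y,float);y/=np.linalg.norm(y);z=np.array(z,float);z-=y*(y@z);z/=np.linalg.norm(z)
        w=R.from_matrix(M.T@np.c_[np.cross(y,z),y,z]).as_rotvec()
    print('shift',t.round(1),'twist',w.round(3),'deg',np.degrees(np.linalg.norm(w)).round(1))
E
python3 - <<'E'
from h import *
for n in('scene','top'):
    c=cam(n); save(c,n+'0.png',s=1.4); np.savez('/tmp/'+n,**c)
    print(n,c['extrinsics'].round(3).tolist())
o=tool();print(o)
E
```

```text
scene [[-0.681, -0.535, 0.5, 1.263], [0.732, -0.48, 0.483, 0.778], [-0.018, 0.695, 0.719, 1.191], [0.0, 0.0, 0.0, 1.0]]
top [[-0.008, 0.983, -0.184, 0.329], [-1.0, -0.008, 0.001, 0.067], [-0.0, 0.184, 0.983, 1.241], [0.0, 0.0, 0.0, 1.0]]
(array([ 0.23422456, -0.52464545,  0.23052465]), array([[-9.13176659e-01, -4.38805468e-04,  4.07563734e-01],
       [-4.07563906e-01,  1.54354940e-03, -9.13175383e-01],
       [-2.28388406e-04, -9.99998712e-01, -1.58837455e-03]]), {'time': 0.1, 'joints': array([-1.27201098e+00,  2.76546485e-01,  1.50598930e+00,  3.57815865e-05,
        1.36066120e+00, -1.21007092e-01]), 'qd': array([ 2.37589205e-04, -1.70661305e-03, -1.92367932e-03,  3.41642359e-04,
        7.44711170e-05,  1.04432438e-03]), 'tau': array([ 1.49683154e-03, -4.17701411e+01, -2.46403491e+01, -2.81657867e-04,
        5.84423091e-03, -1.19546314e-05]), 'eef_pos': array([ 0.23422456, -0.52464545,  0.23052465]), 'ee_rot': array([-1.57238470e+00,  2.28388408e-04, -2.72180789e+00]), 'force': array([-0.56801365,  0.31042642,  0.07797651]), 'ft_torque': array([-0.01369531,  0.02863234, -0.0089679 ]), 'width': 1.0033509816198039})
```

View pics/scene0.png

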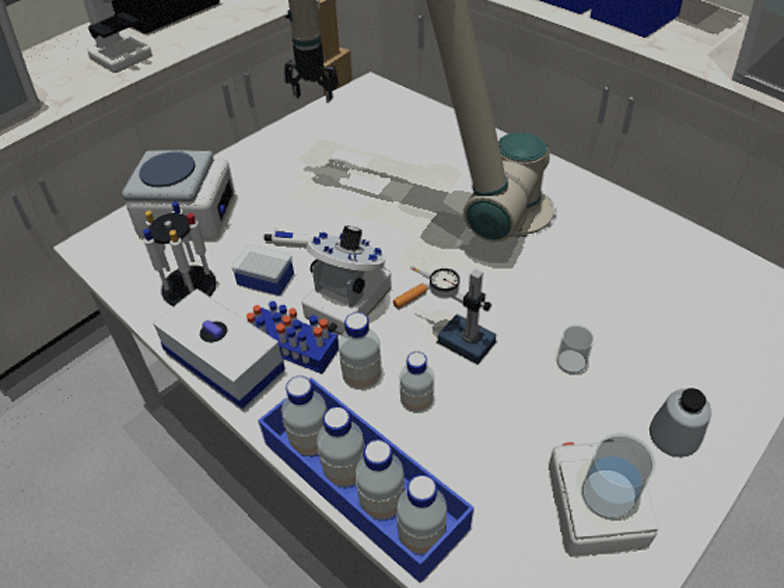

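View pics/top0.png

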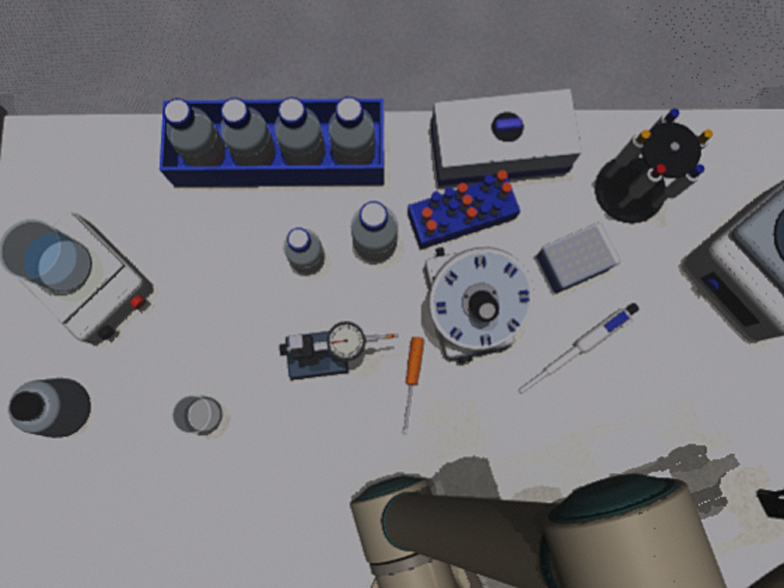

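The top view shows the disc near (480,300) with the knob at (484,307). The stand is at left with its column near (300,347), the dial at (346,341) and the red tip at (396,336). The screwdriver lies between the stand and the rotator, in front of the tip. Next I'll look at an enlarged crop and fit the depth data.

```bash
python3 - <<'E'
from h import *
c={k:v for k,v in np.load('/tmp/top.npz').items()}
save(c,'top_crop.png',(190,170,390,280),4)
def cloud(box):
    a,b,d,e=box; u,v=np.meshgrid(np.arange(a,d),np.arange(b,e)); uv=np.c_[u.ravel(),v.ravel()]
    return uv,pts(c,uv)
uv,P=cloud((295,165,390,265))
# disc plane: head z axis leaning 30deg; RANSAC-ish
col=c['color'][uv[:,1],uv[:,0]].astype(int)
m=(P[:,2]>.1)&(P[:,2]<.22)
Q=P[m]; best=0; rng=np.random.default_rng(0)
for i in range(800):
    a=Q[rng.choice(len(Q),3,False)]; n=np.cross(a[1]-a[0],a[2]-a[0]); l=np.linalg.norm(n)
    if l<1e-4: continue
    n/=l; n*=np.sign(n[2]); s=abs((Q-a[0])@n)<.0015
    if s.sum()>best: best=s.sum(); S=s
X=Q[S]; ctr=X.mean(0); n=np.linalg.svd(X-ctr,full_matrices=False)[2][2]; n*=np.sign(n[2])
print('plane',best,n.round(3),'lean',np.degrees(np.arccos(n[2])).round(1),'az',np.degrees(np.arctan2(n[1],n[0])).round(1))
# hull -> circle
e1=np.cross([0,0,1],n);e1/=np.linalg.norm(e1);e2=np.cross(n,e1)
ab=np.c_[(X-ctr)@e1,(X-ctr)@e2].astype(np.float32)
(cx,cy),r=cv2.minEnclosingCircle(ab); dc=ctr+cx*e1+cy*e2
print('disc centre(top face)',dc.round(4),'r',r,'mid',(dc-.008*n).round(4))
# knob: points 35..60 mm above mid plane
h=(P-(dc-.008*n))@n; k=(h>.054)&(h<.063)&(np.linalg.norm(P-dc,axis=1)<.08)
kp=P[k].mean(0); print('knob top',k.sum(),kp.round(4),h[k].mean(),'spindle',(kp-n*.058).round(4))
uv,P=cloud((190,225,290,275))
k=(P[:,2]>.215)&(P[:,2]<.235); print('column top',k.sum(),P[k].mean(0).round(4),uv[k].min(0),uv[k].max(0),P[k].min(0).round(4),P[k].max(0).round(4))
k=(P[:,2]>.158)&(P[:,2]<.172);print('dial',k.sum(),P[k].mean(0).round(4))
E
```

```text
plane 1884 [-0.489 -0.09   0.867] lean 29.8 az -169.6
disc centre(top face) [ 0.5315 -0.0944  0.1581] r 0.0899139791727066 mid [ 0.5354 -0.0937  0.1512]
knob top 242 [ 0.5069 -0.0954  0.2017] 0.05790118645655128 spindle [ 0.5353 -0.0902  0.1514]
column top 93 [0.4548 0.2086 0.2251] [207 239] [216 248] [0.4443 0.1982 0.2158] [0.4648 0.2185 0.2314]
dial 709 [0.4618 0.1453 0.1629]
```

View pics/top_crop.png

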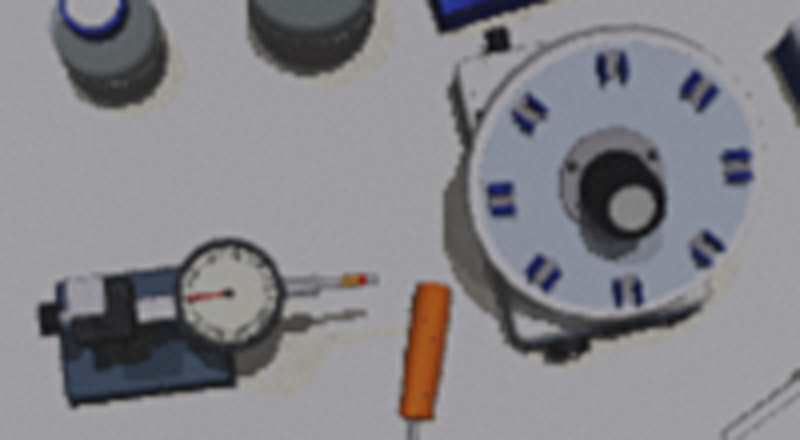

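```bash
python3 - <<'E'
from h import *
c={k:v for k,v in np.load('/tmp/top.npz').items()}
q=lambda u,v:(190+u/4,170+v/4)
tip=onz(c,[q(378,279)],.15)[0]; col=onz(c,[q(85,296)],.225)[0]
bc=onz(c,[q(73,403),q(233,383),q(58,283)],.03)
sc=onz(c,[q(415,285),q(448,288),q(402,416)],.015)
print('tip',tip.round(4),'col',col.round(4),np.linalg.norm(tip-col),'base',bc.round(4).tolist(),'screw',sc.round(4).tolist())
d=col-tip; yaw=np.arctan2(d[1],d[0]); print('stand y az',np.degrees(yaw))
d=bc[0]-bc[1]; print('base az',np.degrees(np.arctan2(d[1],d[0])),np.linalg.norm(d))
y=np.array([np.cos(yaw),np.sin(yaw),0]); x=np.array([y[1],-y[0],0])
for s in(1,-1): go([.4548,.2086,.30],[0,0,-1],s*x)
E
```

```text
tip [0.4715 0.047  0.15  ] col [0.4536 0.209  0.225 ] 0.17947481866898246 base [[0.408, 0.2428, 0.03], [0.4201, 0.1394, 0.03], [0.4862, 0.2541, 0.03]] screw [[0.4849, 0.02, 0.015], [0.4827, -0.0018, 0.015], [0.3988, 0.0298, 0.015]]
stand y az 96.30386998729
base az 96.6642838968042 0.10410726462693592
shift [-500.3  -68.4 -579.8] twist [ 1.000e-03 -1.261e+00 -1.000e-03] deg 72.3
shift [-500.3  -68.4 -579.8] twist [1.000e-03 1.881e+00 1.000e-03] deg 107.7
```

```bash
python3 -m handwheel '[{"grip":-1,"translation":[0,-70,0],"twist":[0,0,0]},{"grip":-1,"translation":[-120,-80,-140],"twist":[0,-0.3,0]},{"grip":-1,"translation":[-250,-80,-290],"twist":[0,-0.63,0]},{"grip":-1,"translation":[-375,-75,-435],"twist":[0,-0.95,0]},{"grip":-1,"translation":[-500,-68,-580],"twist":[0,-1.261,0]},{"grip":-1,"translation":[-500,-68,-580],"twist":[0,-1.261,0]},{"grip":-1,"translation":[-500,-68,-580],"twist":[0,-1.261,0]},{"grip":-1,"translation":[-500,-68,-580],"twist":[0,-1.261,0]},{"grip":-1,"translation":[-500,-68,-580],"twist":[0,-1.261,0]},{"grip":-1,"translation":[-500,-68,-580],"twist":[0,-1.261,0]},{"grip":-1,"translation":[-500,-68,-580],"twist":[0,-1.261,0]},{"grip":-1,"translation":[-500,-68,-580],"twist":[0,-1.261,0]},{"grip":-1,"translation":[-500,-68,-580],"twist":[0,-1.261,0]},{"grip":-1,"translation":[-500,-68,-580],"twist":[0,-1.261,0]},{"grip":-1,"translation":[-500,-68,-580],"twist":[0,-1.261,0]},{"grip":-1,"translation":[-500,-68,-580],"twist":[0,-1.261,0]},{"grip":-1,"translation":[-500,-68,-580],"twist":[0,-1.261,0]},{"grip":-1,"translation":[-500,-68,-580],"twist":[0,-1.261,0]}]' 60
python3 - <<'E'
from h import *
y=np.radians(96.5);x=[np.sin(y),-np.cos(y),0]
go([.4548,.2086,.30],[0,0,-1],x); print(bot.get_obs()['joints'].round(2))
c=cam('wrist'); save(c,'w1.png',s=1.0)
E
```

```text
time: 2.35
eef_pos: [0.4544, 0.2076, 0.2999]
ee_rot: [-1.571, 0.002, -1.463]
force: [0.2, -0.2, 0.8]
width: 0.999
shift [-1.  -0.1  0.6] twist [-0.    -0.005 -0.002] deg 0.3
[0.29 0.13 1.53 0.   1.48 0.18]
```

View pics/w1.png

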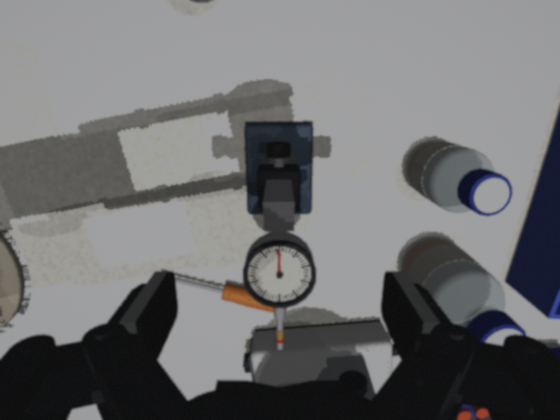

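The wrist view is aligned with the stand: column at (280,190), dial at (280,270), plunger at (280,340), all on the image centre line. I'll descend and close on the column.

```bash
python3 -m handwheel '[{"grip":-1,"translation":[-1,40,0],"twist":[0,0,0]},{"grip":-1,"translation":[-1,80,0],"twist":[0,0,0]},{"grip":-1,"translation":[-1,110,0],"twist":[0,0,0]},{"grip":-1,"translation":[-1,123,0],"twist":[0,0,0]},{"grip":-1,"translation":[-1,123,0],"twist":[0,0,0]},{"grip":1,"translation":[-1,123,0],"twist":[0,0,0]},{"grip":1,"translation":[-1,123,0],"twist":[0,0,0]},{"grip":1,"translation":[-1,123,0],"twist":[0,0,0]},{"grip":1,"translation":[-1,123,0],"twist":[0,0,0]},{"grip":1,"translation":[-1,123,0],"twist":[0,0,0]},{"grip":1,"translation":[-1,123,0],"twist":[0,0,0]},{"grip":1,"translation":[-1,123,0],"twist":[0,0,0]},{"grip":1,"translation":[-1,123,0],"twist":[0,0,0]}]' 60
python3 - <<'E'
from h import *
p,M,o=tool(); print(o['width'],o['force'])
a=np.radians(100.4);Y=np.array([np.cos(a),np.sin(a),0]);x=[Y[1],-Y[0],0]
for d in(.27,.243,.239): go(np.r_[(np.array([.5353,-.0902,0])+d*Y)[:2],.180],[0,0,-1],x)
E
```

```text
time: 4.03
eef_pos: [0.4541, 0.2091, 0.1774]
ee_rot: [-1.571, 0.002, -1.462]
force: [-2.3, 0.1, 5.5]
width: 0.222
0.22246784193080085 [-2.30197178  0.08484153  5.53190852]
shift [37.1 -2.6 28.6] twist [-0.    -0.073 -0.002] deg 4.2
shift [64.  -2.7 30.6] twist [-0.    -0.073 -0.002] deg 4.2
shift [68.  -2.7 30.8] twist [-0.    -0.073 -0.002] deg 4.2
```

```bash
python3 -m handwheel '[{"grip":1,"translation":[0,-4,0],"twist":[0,0,0]},{"grip":1,"translation":[0,-4,0],"twist":[0,0,0]},{"grip":1,"translation":[0,-4,15],"twist":[0,-0.04,0]},{"grip":1,"translation":[10,-4,30],"twist":[0,-0.073,0]},{"grip":1,"translation":[25,-4,30],"twist":[0,-0.073,0]},{"grip":1,"translation":[40,-4,30],"twist":[0,-0.073,0]},{"grip":1,"translation":[52,-4,30],"twist":[0,-0.073,0]},{"grip":1,"translation":[62,-4,30.5],"twist":[0,-0.073,0]},{"grip":1,"translation":[62,-4,30.5],"twist":[0,-0.073,0]},{"grip":1,"translation":[62,-4,30.5],"twist":[0,-0.073,0]}]'
python3 - <<'E'
from h import *
p,M,o=tool(); print(o['force'])
c=cam('top'); np.savez('/tmp/top',**c); save(c,'top2.png',(200,160,400,310),4)
print(proj(c,[[.5353,-.0902,.15],[.5353,-.0902,.1]]))
E
```

```text
time: 5.28
eef_pos: [0.4911, 0.1511, 0.1815]
ee_rot: [-1.57, 0.003, -1.39]
force: [-0.9, 0.0, -8.3]
width: 0.224
[-0.89472244  0.04155182 -8.26878913]
[[341.74769359 212.69288423]
 [338.97926416 216.44989878]]
```

View pics/top2.png

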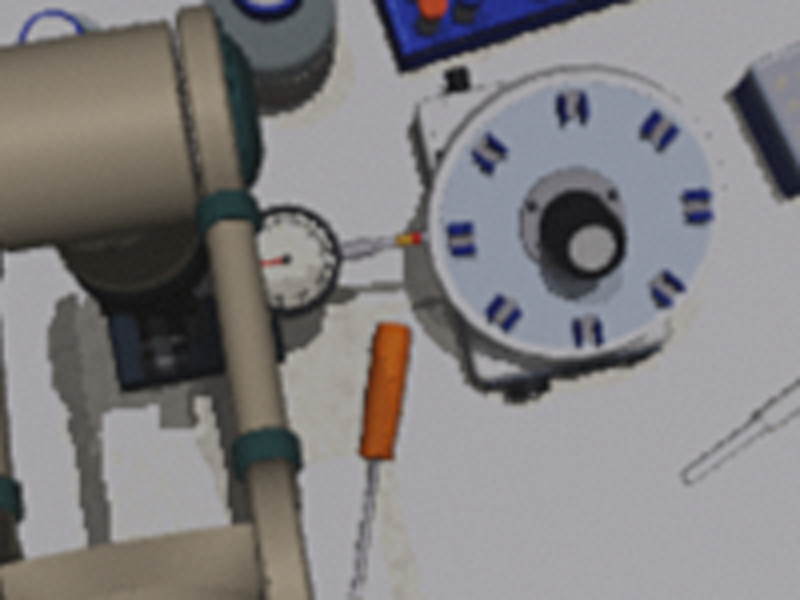

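The tip at (424,238) is about 3 mm short of the rim, and the plunger line points at the spindle (567,211). I'll advance 7 mm and set the stand down. After opening, I'll back up.

```bash
python3 -m handwheel '[{"grip":1,"translation":[0,2.5,0],"twist":[0,0,0]},{"grip":1,"translation":[2,3,0],"twist":[0,0,0]},{"grip":1,"translation":[4,3,0],"twist":[0,0,0]},{"grip":1,"translation":[6,3,0],"twist":[0,0,0]},{"grip":1,"translation":[7,3,0],"twist":[0,0,0]},{"grip":1,"translation":[7,4,0],"twist":[0,0,0]},{"grip":1,"translation":[7,4,0],"twist":[0,0,0]}]'
python3 - <<'E'
from h import *
p,M,o=tool(); print(o['force'])
c=cam('top'); np.savez('/tmp/top',**c); save(c,'top3.png',(250,205,320,245),10)
E
```

```text
time: 6.2
eef_pos: [0.4925, 0.1442, 0.1776]
ee_rot: [-1.57, 0.002, -1.389]
force: [-1.2, 1.9, -8.0]
width: 0.224
[-1.17386299  1.90707481 -7.95218493]
```

View pics/top3.png

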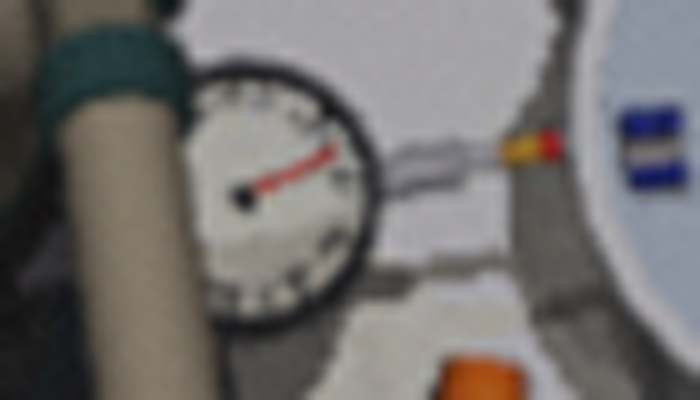

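The needle points right and slightly up, about 162° clockwise of zero, so the plunger is in about 4.5 mm. The wrist still carries the stand's weight, so I'll lower it slightly and release.

```bash
python3 -m handwheel '[{"grip":1,"translation":[0,0.5,0],"twist":[0,0,0]},{"grip":1,"translation":[0,1,0],"twist":[0,0,0]},{"grip":1,"translation":[0,1,0],"twist":[0,0,0]}]'

```

```text
time: 6.62
eef_pos: [0.4925, 0.1445, 0.1775]
ee_rot: [-1.569, 0.003, -1.389]
force: [-3.5, 1.2, 2.1]
width: 0.223
```

```bash
python3 -m handwheel '[{"grip":-1,"translation":[0,0,0],"twist":[0,0,0]},{"grip":-1,"translation":[0,0,0],"twist":[0,0,0]},{"grip":-1,"translation":[0,0,0],"twist":[0,0,0]},{"grip":-1,"translation":[0,0,0],"twist":[0,0,0]},{"grip":-1,"translation":[0,0,0],"twist":[0,0,0]},{"grip":-1,"translation":[0,0,0],"twist":[0,0,0]},{"grip":-1,"translation":[0,-30,0],"twist":[0,0,0]},{"grip":-1,"translation":[0,-80,0],"twist":[0,0,0]},{"grip":-1,"translation":[0,-130,0],"twist":[0,0,0]},{"grip":-1,"translation":[0,-130,0],"twist":[0,0,0]},{"grip":-1,"translation":[0,-130,0],"twist":[0,0,0]}]'
python3 - <<'E'
from h import *
p,M,o=tool(); print(o['joints'].round(2),o['width'])
c=cam('top'); np.savez('/tmp/top',**c); save(c,'top4.png',(250,205,320,245),10)
a=np.radians(190.4); n=np.array([np.cos(a)/2,np.sin(a)/2,np.cos(np.pi/6)])
S=np.array([.5353,-.0904,.150]); Y=np.array([np.cos(a-np.pi/2),np.sin(a-np.pi/2),0]); X=np.cross(Y,n)
for b in range(0,360,45):
    z=np.cos(np.radians(b))*X+np.sin(np.radians(b))*Y; print(b,end=' '); go(S+.11*n,-n,z)
E
```

```text
time: 8.0
eef_pos: [0.4918, 0.144, 0.3068]
ee_rot: [-1.57, 0.003, -1.389]
force: [1.1, 0.0, -0.8]
width: 1.0
[ 0.15  0.15  1.49  0.    1.5  -0.03] 0.9996725456254488
0 shift [238.6  60.2 -54.2] twist [ 0.525 -0.001 -0.003] deg 30.1
45 shift [238.6  60.2 -54.2] twist [ 0.496 -0.767 -0.208] deg 53.7
90 shift [238.6  60.2 -54.2] twist [ 0.409 -1.532 -0.413] deg 93.9
135 shift [238.6  60.2 -54.2] twist [ 0.252 -2.29  -0.616] deg 136.6
180 shift [238.6  60.2 -54.2] twist [0.004 3.034 0.814] deg 180.0
225 shift [238.6  60.2 -54.2] twist [0.258 2.289 0.613] deg 136.6
270 shift [238.6  60.2 -54.2] twist [0.413 1.531 0.409] deg 93.8
315 shift [238.6  60.2 -54.2] twist [0.498 0.766 0.203] deg 53.7
```

View pics/top4.png

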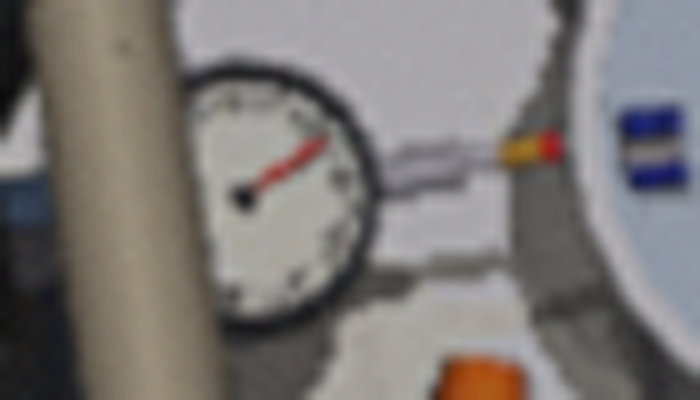

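```bash
python3 -m handwheel '[{"grip":-1,"translation":[60,0,-10],"twist":[0.04,-0.15,-0.04]},{"grip":-1,"translation":[120,0,-25],"twist":[0.08,-0.31,-0.08]},{"grip":-1,"translation":[180,0,-40],"twist":[0.12,-0.46,-0.12]},{"grip":-1,"translation":[239,10,-54],"twist":[0.16,-0.61,-0.16]},{"grip":-1,"translation":[239,30,-54],"twist":[0.2,-0.77,-0.21]},{"grip":-1,"translation":[239,60,-54],"twist":[0.25,-0.92,-0.25]},{"grip":-1,"translation":[239,60,-54],"twist":[0.29,-1.07,-0.29]},{"grip":-1,"translation":[239,60,-54],"twist":[0.33,-1.23,-0.33]},{"grip":-1,"translation":[239,60,-54],"twist":[0.37,-1.38,-0.37]},{"grip":-1,"translation":[239,60,-54],"twist":[0.409,-1.532,-0.413]},{"grip":-1,"translation":[239,60,-54],"twist":[0.409,-1.532,-0.413]},{"grip":-1,"translation":[239,60,-54],"twist":[0.409,-1.532,-0.413]},{"grip":-1,"translation":[239,60,-54],"twist":[0.409,-1.532,-0.413]},{"grip":-1,"translation":[239,60,-54],"twist":[0.409,-1.532,-0.413]}]'
cat >> h.py <<'E'
a=np.radians(190.4); n=np.array([np.cos(a)/2,np.sin(a)/2,np.cos(np.pi/6)])
S=np.array([.5353,-.0904,.150]); Y=np.array([np.cos(a-np.pi/2),np.sin(a-np.pi/2),0]); X=np.cross(Y,n)
E
python3 - <<'E'
from h import *
p,M,o=tool(); print(o['joints'].round(2),p.round(4))
go(S+.11*n,-n,Y); go(S+.027*n,-n,Y)
E
```

```text
time: 9.8
eef_pos: [0.4817, -0.1003, 0.2456]
ee_rot: [-1.571, -0.523, 0.182]
force: [0.7, 0.0, -0.4]
width: 0.996
[-0.63 -0.08  2.01  0.48  0.9  -2.62] [ 0.4817 -0.1003  0.2456]
shift [-0.6  0.   0.1] twist [-0.  0. -0.] deg 0.0
shift [-0.5 83.   0.1] twist [-0.  0. -0.] deg 0.0
```

Released: the needle reads about 154° (4.3 mm), and the tip is touching the rim. Now I'll grip the knob.

```bash
python3 -m handwheel '[{"grip":-1,"translation":[0,30,0],"twist":[0,0,0]},{"grip":-1,"translation":[-0.5,60,0],"twist":[0,0,0]},{"grip":-1,"translation":[-0.5,83,0],"twist":[0,0,0]},{"grip":-1,"translation":[-0.5,83,0],"twist":[0,0,0]},{"grip":1,"translation":[-0.5,83,0],"twist":[0,0,0]},{"grip":1,"translation":[-0.5,83,0],"twist":[0,0,0]},{"grip":1,"translation":[-0.5,83,0],"twist":[0,0,0]},{"grip":1,"translation":[-0.5,83,0],"twist":[0,0,0]},{"grip":1,"translation":[-0.5,83,0],"twist":[0,0,0]},{"grip":1,"translation":[-0.5,83,0],"twist":[0,0,0]},{"grip":1,"translation":[-0.5,83,0],"twist":[0,0,0]}]' 30
```

```text
time: 11.18
eef_pos: [0.5219, -0.0919, 0.1747]
ee_rot: [-1.569, -0.525, 0.181]
force: [-2.8, 2.8, 4.7]
width: 0.483
```

```bash
python3 -m handwheel '[{"grip":1,"translation":[0,0,0],"twist":[0,0.15,0]},{"grip":1,"translation":[0,0,0],"twist":[0,0.3,0]},{"grip":1,"translation":[0,0,0],"twist":[0,0.45,0]},{"grip":1,"translation":[0,0,0],"twist":[0,0.6,0]},{"grip":1,"translation":[0,0,0],"twist":[0,0.75,0]},{"grip":1,"translation":[0,0,0],"twist":[0,0.9,0]},{"grip":1,"translation":[0,0,0],"twist":[0,1.05,0]},{"grip":1,"translation":[0,0,0],"twist":[0,1.2,0]},{"grip":1,"translation":[0,0,0],"twist":[0,1.35,0]},{"grip":1,"translation":[0,0,0],"twist":[0,1.5,0]},{"grip":1,"translation":[0,0,0],"twist":[0,1.57,0]},{"grip":1,"translation":[0,0,0],"twist":[0,1.57,0]}]'
cat >> h.py <<'E'
DC=(274.5,224.6) # dial centre, top image (from crop 250+24.5, 205+19.6)
def needle(c):
    im=c['color'].astype(int); v,u=np.mgrid[205:245,258:292]; q=im[205:245,258:292]
    red=q[...,0]-np.maximum(q[...,1],q[...,2]); r=np.hypot(u-DC[0],v-DC[1])
    m=(red>25)&(r<10)
    w=red[m]; du=((u[m]-DC[0])*w).sum(); dv=((v[m]-DC[1])*w).sum()
    ang=np.degrees(np.arctan2(-dv,du)); t=(189.5-ang)%360
    return t/36, m.sum()
E
python3 - <<'E'
from h import *
p,M,o=tool(); print(o['joints'].round(2),o['force'].round(1),o['width'])
c=cam('top'); print(needle(c),needle(np.load('/tmp/top.npz')))
E
```

```text
time: 12.68
eef_pos: [0.5201, -0.0947, 0.1735]
ee_rot: [-1.05, -0.004, -1.389]
force: [-6.7, -10.9, -4.6]
width: 0.479
[-0.55  0.05  2.08  0.55  0.68 -1.11] [ -6.7 -10.9  -4.6] 0.4785852111689958
(np.float64(8.522574813746884), np.int64(16)) (np.float64(4.069060098044056), np.int64(14))
```

```bash
cat > rd.py <<'E'
from h import *
p,M,o=tool(); c=cam('top'); r=needle(c); print('q6',o['joints'][5].round(2),o['force'].round(1),'b',np.degrees(np.arctan2(M[:,2]@Y,M[:,2]@X)).round(1),'needle mm',r[0].round(2),r[1]); np.savez('/tmp/top',**c)
E
R='python3 rd.py'
python3 -m handwheel '[{"grip":1,"translation":[0,0,0],"twist":[0,0.15,0]},{"grip":1,"translation":[0,0,0],"twist":[0,0.3,0]},{"grip":1,"translation":[0,0,0],"twist":[0,0.45,0]},{"grip":1,"translation":[0,0,0],"twist":[0,0.6,0]},{"grip":1,"translation":[0,0,0],"twist":[0,0.7,0]},{"grip":1,"translation":[0,0,0],"twist":[0,0.7,0]}]' >/dev/null; $R
python3 -m handwheel '[{"grip":1,"translation":[0,0,0],"twist":[0,0.15,0]},{"grip":1,"translation":[0,0,0],"twist":[0,0.3,0]},{"grip":1,"translation":[0,0,0],"twist":[0,0.4,0]},{"grip":1,"translation":[0,0,0],"twist":[0,0.4,0]}]' >/dev/null; $R
python3 -m handwheel '[{"grip":1,"translation":[0,0,0],"twist":[0,0.15,0]},{"grip":1,"translation":[0,0,0],"twist":[0,0.3,0]},{"grip":1,"translation":[0,0,0],"twist":[0,0.4,0]},{"grip":1,"translation":[0,0,0],"twist":[0,0.4,0]}]' >/dev/null; $R
```

```text
q6 -0.41 [-3.1 -3.  -0.8] b -39.9 needle mm 0.95 12
q6 -0.01 [-1.5 -1.6 -1.3] b -62.7 needle mm 1.78 14
q6 0.39 [-1.  -0.3 -0.6] b -85.5 needle mm 2.16 15
```

```bash
R='python3 rd.py'
python3 -m handwheel '[{"grip":1,"translation":[0,0,0],"twist":[0,0.15,0]},{"grip":1,"translation":[0,0,0],"twist":[0,0.3,0]},{"grip":1,"translation":[0,0,0],"twist":[0,0.4,0]},{"grip":1,"translation":[0,0,0],"twist":[0,0.4,0]}]' >/dev/null; $R
python3 -m handwheel '[{"grip":1,"translation":[0,0,0],"twist":[0,0.15,0]},{"grip":1,"translation":[0,0,0],"twist":[0,0.3,0]},{"grip":1,"translation":[0,0,0],"twist":[0,0.4,0]},{"grip":1,"translation":[0,0,0],"twist":[0,0.4,0]}]' >/dev/null; $R
python3 -m handwheel '[{"grip":1,"translation":[0,0,0],"twist":[0,0.15,0]},{"grip":1,"translation":[0,0,0],"twist":[0,0.3,0]},{"grip":1,"translation":[0,0,0],"twist":[0,0.4,0]},{"grip":1,"translation":[0,0,0],"twist":[0,0.4,0]}]' >/dev/null; $R
python3 - <<'E'
from h import *
save(np.load('/tmp/top.npz'),'top5.png',(250,185,350,255),8)
E
```

```text
q6 0.78 [-2.6  2.2 -0.9] b -108.3 needle mm 1.93 15
q6 1.18 [ 0.   5.4 -1.1] b -131.1 needle mm 1.18 16
q6 1.58 [ 1.   6.7 -1.7] b -154.0 needle mm 0.02 16
```

View pics/top5.png

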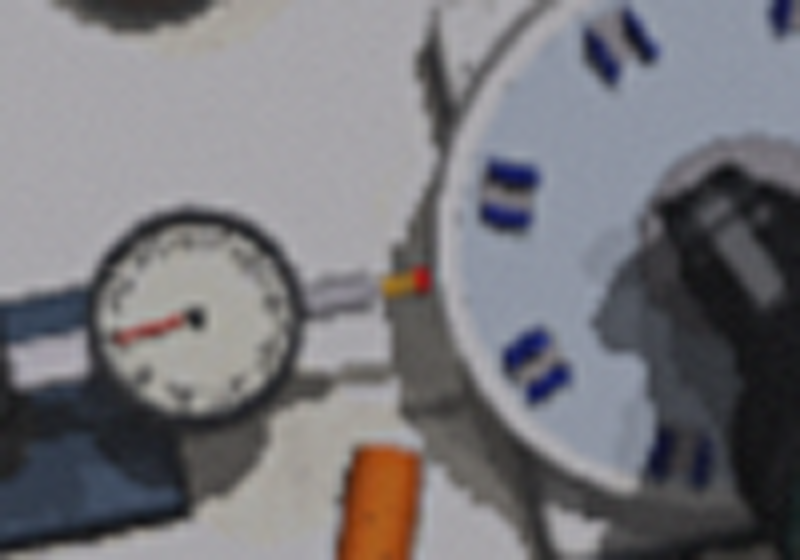

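The readings (mm) were 10.95, 11.78, 12.16, 11.93, 11.18 and 10.02 as the disc turned. The peak lies near b = −88°, so I'll turn back 66°.

```bash
R='python3 rd.py'
python3 -m handwheel '[{"grip":1,"translation":[0,0,0],"twist":[0,-0.15,0]},{"grip":1,"translation":[0,0,0],"twist":[0,-0.3,0]},{"grip":1,"translation":[0,0,0],"twist":[0,-0.45,0]},{"grip":1,"translation":[0,0,0],"twist":[0,-0.6,0]},{"grip":1,"translation":[0,0,0],"twist":[0,-0.75,0]},{"grip":1,"translation":[0,0,0],"twist":[0,-0.9,0]},{"grip":1,"translation":[0,0,0],"twist":[0,-1.05,0]},{"grip":1,"translation":[0,0,0],"twist":[0,-1.15,0]},{"grip":1,"translation":[0,0,0],"twist":[0,-1.15,0]},{"grip":1,"translation":[0,0,0],"twist":[0,-1.15,0]}]'; $R
```

```text
time: 17.52
eef_pos: [0.5174, -0.0927, 0.1723]
ee_rot: [-1.549, 0.517, -2.914]
force: [-7.3, -7.0, -3.0]
width: 0.482
q6 0.43 [-7.3 -7.  -3. ] b -87.7 needle mm 2.16 15
```

Reading 12.16 mm, back at the maximum. I'll release the knob and withdraw along the axis.

```bash
python3 -m handwheel '[{"grip":-1,"translation":[0,0,0],"twist":[0,0,0]},{"grip":-1,"translation":[0,0,0],"twist":[0,0,0]},{"grip":-1,"translation":[0,0,0],"twist":[0,0,0]},{"grip":-1,"translation":[0,0,0],"twist":[0,0,0]},{"grip":-1,"translation":[0,0,0],"twist":[0,0,0]},{"grip":-1,"translation":[0,-30,0],"twist":[0,0,0]},{"grip":-1,"translation":[0,-70,0],"twist":[0,0,0]},{"grip":-1,"translation":[0,-110,0],"twist":[0,0,0]},{"grip":-1,"translation":[0,-130,0],"twist":[0,0,0]},{"grip":-1,"translation":[0,-130,0],"twist":[0,0,0]},{"grip":-1,"translation":[0,-130,0],"twist":[0,0,0]}]'; python3 rd.py
python3 - <<'E'
from h import *
c=np.load('/tmp/top.npz')
save(c,'top6.png',(190,160,390,310),4)
q=cam('scene'); save(q,'scene6.png',s=1.2)
E
```

```text
time: 18.95
eef_pos: [0.454, -0.1042, 0.2843]
ee_rot: [-1.55, 0.516, -2.915]
force: [0.1, 0.2, -0.4]
width: 1.002
q6 0.48 [ 0.1  0.2 -0.4] b -87.7 needle mm 2.16 15
```

View pics/top6.png

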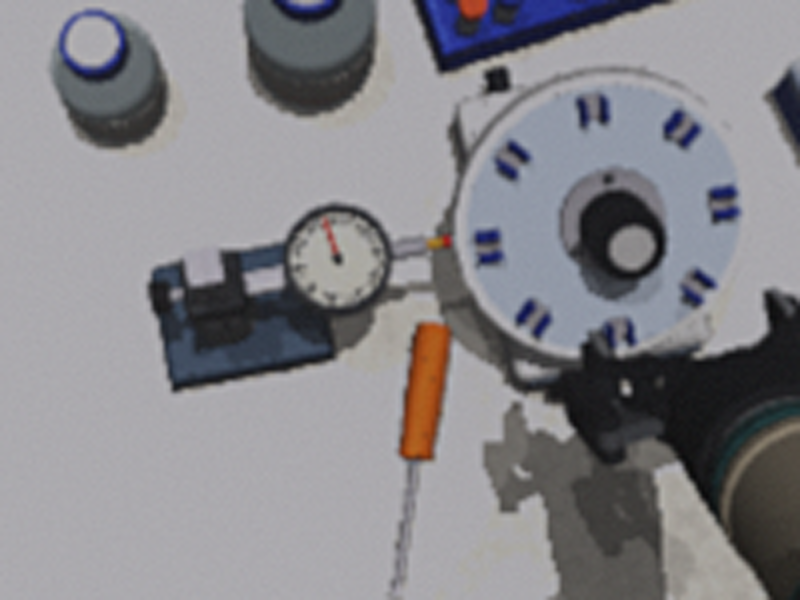

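The stand is upright and free, with its tip on the rim at (452,241). The needle is just past one turn plus about 80°, the bystanders are unmoved and the gripper is clear. Handing in.

```bash
python3 -c "
from cell import ticket; print(ticket.sign_off())"
```

```text
the job is handed in; nothing more can be done
None
```

I brought the indicator stand up to the disc, found the high spot by turning the knob, and left it against the plunger. The job is handed in at about 19 s of the 72 s; no verdict was reported.

- **Placing the stand:** I carried it by its column until the plunger pressed on the rim. It read about 4.3 mm in, with the disc's low side towards it.
- **Finding the high spot:** I turned the knob about 245°. The reading rose from about 4 mm to a maximum of 12.16 mm and fell again to 10.0 mm. I then turned back to the peak. The total swing of about 8 mm fits the stated 4 mm off-centre.
- **Last checks, after letting go and backing off:**
  - The needle still read 12.16 mm, well short of the 20 mm end of travel.
  - The tip was on the rim and the stand looked upright.
  - The wrist force was about zero, with the gripper clear.
  - The bystanders in the last overhead crop looked unmoved. I did not look again at the beaker, pipette and tip box after the moves.

One small disagreement: while I gripped the knob the tool felt up to about 13 N sideways and its position drifted 2 to 5 mm. My estimate of the spindle position was probably a millimetre or two off. No check failed.

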